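# Pour the rabbit's treats and lay out the grooming tray

## Task

Get the rabbit's grooming session ready. Pick up the blue jug by its handle, keep it upright until its spout faces the stoneware bowl, tip all the treat balls over the spout into the bowl, and stand the empty jug upright on the middle of its cork mat again; leave the bowl where it stands. Lay whichever grooming things are on the bench flat in the upper clear tray in order of use, lengthwise in the middle of their own lanes: rake in the one-dot lane, brush in the two-dot lane, twig bundle in the three-dot lane, leaving the lane of a missing one empty, and do not disturb the jar, mug and tin.

Things in the scene. Friction and masses are not known exactly. Their poses are not given: they have to be found in the camera images.
- jug: Blue plastic jug, about 0.2 kg empty, 95 mm tall, tapering from 82 mm outside diameter at the foot to 108 mm at the rim, 3.5 mm walls, open top. Origin at the centre of its underside; +z up through the mouth, +x towards the spout, -x towards the handle. Starts on the cork mat with the treats inside. The walls flare by 8 degrees, so the balls roll out once it is tipped to about 100 degrees or more
- spout (a point): Outer lip of the jug's trough spout, 79 mm from the jug's axis along its +x and 116 mm above its underside; the trough is 54 mm wide inside with low cheeks, and its outer end is open
- handle (a point): Middle of the jug's straight upright handle bar, 95 mm from the jug's axis along its -x and 56 mm above its underside. The bar is 14 mm wide (along the jug's y), 16 mm deep (along x) and free for about 48 mm of height, with some 36 mm of open space between it and the wall; it can be pinched across its width by a gripper that comes from the handle side, leaning up to about 45 degrees
- mat: Round cork mat, 124 mm across, 4 mm thick, fixed to the bench; origin at the centre of its underside, on the bench top
- bowl: Speckled beige stoneware bowl, 150 mm across the rim, 55 mm high, 6 mm wall, 0.7 kg, standing loose; origin at the centre of its underside, z up
- tray: Two fixed tiers of clear plastic trays, 200 mm (x) by 236 mm (y); origin at the centre of the underside on the bench. The floor of the upper tier is 60 mm up, its 4 mm outer walls rise 16 mm above that floor, and two low ribs 4 mm high part it into three lanes that run along the tray's x
- lane1 (a point): Centre of the floor of the one-dot lane (yellow, at the tray's +y end), 60 mm above the bench, axes as the tray's; the lane runs along x, 192 mm long, about 66 mm wide between rib centres (the outer lanes reach 80 mm, from rib to wall). The dots are black, at the lane's -x end
- lane2 (a point): Centre of the floor of the two-dot lane (blue, in the middle), as lane1
- lane3 (a point): Centre of the floor of the three-dot lane (green, at the tray's -y end), as lane1
- rake: Chrome hand rake with three tines, 150 mm long, 0.1 kg, lying flat; x runs along it from handle (-75 mm) to tines (+75 mm). Handle bar 14 mm wide, 16 mm high, from -75 to +35 mm; crossbar and tines 50 mm wide beyond. Origin on the underside of the bar near the balance point: a good place to grip. May be absent
- brush: Purple silicone brush, 147 mm long, 0.07 kg, lying bristles down; x runs along it from handle end (-75 mm) to head (+72 mm). Handle 20 mm wide, 18 mm high, from -75 to +20 mm; head 40 mm wide, 24 mm high beyond. Origin on the underside of the handle near the balance point: a good place to grip (10 mm towards the handle end leaves more room). May be absent
- twigs: Bundle of hazel chew twigs tied with raffia, 122 mm long (along x), 26 mm wide (y), 24 mm high (z), 0.06 kg, behaves as one rigid bar; origin at its centre, 12 mm above what it lies on. May be absent
- treat1: Baked treat ball, brown, 24 mm diameter, 12 g, in the jug; origin at its centre. May be absent
- treat2: Baked treat ball, brown, 24 mm diameter, 12 g, in the jug; origin at its centre. May be absent
- treat3: Baked treat ball, brown, 24 mm diameter, 12 g, in the jug; origin at its centre. May be absent
- treat4: Baked treat ball, brown, 24 mm diameter, 12 g, in the jug; origin at its centre. May be absent
- treat5: Baked treat ball, brown, 24 mm diameter, 12 g, in the jug; origin at its centre. May be absent
- treat6: Baked treat ball, brown, 24 mm diameter, 12 g, in the jug; origin at its centre. May be absent
- jar: Amber jar, a bystander, 70 mm across, 90 mm tall; origin at its underside
- mug: Blue mug, a bystander, 76 mm across, 85 mm tall; origin at its underside
- tin: Green tin, a bystander, 80 mm across, 60 mm tall; origin at its underside
Mind the look-alikes: they are no part of the job. Of the things that look like the twigs, take the one that is farthest to the robot's left at the start. What is shaped like the jug but red is not meant.

How it is judged:
By the outcome, as a careful person would: the job done as asked, in the order asked, and still so for the second after the job is handed in, with the robot touching nothing.
Of brush, rake, twigs only 2 to 3 are there at a start; the rules pass over those that are not, and their reading is None.
Of treat1, treat2, treat3, treat4, treat5, treat6 only 4 to 6 are there at a start; the rules pass over those that are not, and their reading is None.
At some moment in a run one of brush, rake, twigs may be knocked a few centimetres aside while the robot is not near it.
It also fails if it takes over 192 s, if anything falls off the work surface, if the arm or the gripper's body presses on something with over 40 N, if the wrist force passes 120 N, or if a joint passes its speed limit or range.

## Robot

A 6-joint arm with a two-finger parallel gripper is mounted at the origin on the work surface. World frame = base frame: x ahead of the robot, y to its left, z up, the work surface at z = 0. Lengths are in mm, angles in rad, forces in N, time in s.
With the tool pointing down it reaches from about 300 to 775 mm from the base axis. Payload 14.6 kg.
Tool frame: the origin (TCP) lies at the very end of the fingers, on their centre line; the grasp point (between the pads) lies 19 mm behind it; z points along the fingers, y is the line along which they close (so a half turn about z gives the same grasp; the last joint's range is limited). The gripper opens to 94 mm and grips with 3 to 60 N. Pads are 16 mm wide; open, the fingers measure 119 mm over their backs; the gripper's body (75 mm by 177 mm) begins 78 mm behind the grasp point.
Start: joints at [1.059, 0.3, 1.521, -0, 1.321, -0.067], TCP at [236.649, 496.474, 205.446] pointing down, gripper open.
Joint ranges: [-3.03, 3.03], [-0.79, 2.21], [0.23, 2.52], [-1.04, 4.18], [0, 3.07], [-2.55, 2.55]. Speed limits (rad/s): [2.22, 2.22, 2.57, 3.14, 3.14, 3.14].

## Interface

Orientations are given as [roll, pitch, yaw] about the fixed x, y, z axes, in that order (R = Rz(yaw) Ry(pitch) Rx(roll)).
In Python, from cell import manip, camera, get_calibration gives the robot as it stands. The module is installed in compiled form; this text tells all that it offers.
- The arm moves only by the tool jog_arm, never from a script. Its argument "plan" is one flat list of numbers, 6 for each row, row after row: the shift along the world's x, y, z in m, then the turn, a rotation vector about the world's x, y, z in degrees. A call has 1 to 20 rows; each row is the pose to reach, as a shift and turn from the pose commanded when the call began; what a row does not reach only later rows make up. A row lasts 1/10 s, in which the tool goes at most 50 mm and 8.59 degrees, less where a joint would pass 70% of its speed; a pose out of reach is approached as far as the arm can. A call with a gripper value outside its range is refused whole. "claw" is the finger opening in m, from 0 to 0.094, set as the call begins (left out, the last holds). The fingers move at their own pace and stop on an object; "force" is the grip in N (left out, the last holds). Time passes only in rows, so rows that repeat a pose let the fingers close. It gives the time, the measured TCP pose, the force, the opening and the grip force at its end, in the units of the state.
- manip.read_state(): the state, without advancing time (a new reading comes with each control period).
- camera(name): name is "scene" or "top" or "wrist"; returns (picture, depth): 384x512x3 uint8, red, green, blue; 384x512 float32, mm along the optical axis (not along the pixel's ray), 0 where there is no reading.
- get_calibration(name): a dict with "fx", "fy", "cx", "cy" (pixels), "origin" and "attitude" of the camera in the world. Camera axes: x right, y down, z forward; pixel columns grow to the right and rows downward; lengths in mm; the calibration is good to about 2 mm. A picture is of the moment at which its call begins: read the wrist's pose just before it. get_calibration takes no time and is no camera call; for the wrist camera it gives the pose at the moment of the call.
- manip.sign_off(): hands the job in; it is judged then, once.
The state is a dict: "clock": time; "joints": joint angles; "qd": joint speeds; "effort": joint torques, N m; "eef_pos": TCP position; "eef_rot": TCP orientation; "wrist_force": force on the tool from outside, world axes, zero at the start; "moment": the same for the moment, N m; "finger_gap": finger opening in mm; "finger_force": force on a finger pad.
Only numpy, scipy, OpenCV 4.12 (cv2) and the standard library are available. Lean on these libraries where they do the work, as an engineer would, in place of code of your own. Each camera call takes 0.05 s, during which the arm holds its last target. There are 200 camera calls.

## Working session

There is one attempt and no reset: what is moved stays moved. The work goes in short steps, Python scripts to look and compute and a tool call to move; the robot and the scene stay as the last step left them, time stands still between calls to the robot, and variables do not carry over. Pictures are saved under pics/ and viewed, at most 14 in all, crops included, and the job is handed in when it is done.

Besides the shell and the picture viewer there is one more tool, called in YAML: its name, and indented under it one key for each argument. jog_arm: Moves the arm, as the interface text tells. Its arguments: {"type":"object","properties":{"plan":{"type":"array"},"claw":{"type":"number"},"force":{"type":"number"}},"required":["plan"]}

```bash
mkdir -p pics; cat > h.py <<'E'
import numpy as np, cv2
from cell import manip, camera, get_calibration
from scipy.spatial.transform import Rotation as R
def snap(name, fn=None):
    cal=get_calibration(name); p,d=camera(name)
    if fn: cv2.imwrite('pics/'+fn, p[...,::-1])
    np.savez('/tmp/'+name+'.npz',p=p,d=d)
    return p,d,cal
def rot(cal):
    a=np.array(cal['attitude'],float)
    return a if a.shape==(3,3) else (R.from_quat(a).as_matrix() if a.size==4 else R.from_euler('xyz',a).as_matrix())
def ray(cal,u,v):
    return rot(cal)@np.array([(u-cal['cx'])/cal['fx'],(v-cal['cy'])/cal['fy'],1.])
def onplane(cal,u,v,z):
    o=np.array(cal['origin'],float); r=ray(cal,u,v); return o+r*(z-o[2])/r[2]
def cloud(cal,d):
    v,u=np.mgrid[:d.shape[0],:d.shape[1]]
    c=np.stack([(u-cal['cx'])/cal['fx']*d,(v-cal['cy'])/cal['fy']*d,d],-1)
    return c@rot(cal).T+np.array(cal['origin'],float)
E
python3 - <<'E'
from h import *
for n in('top','scene'):
    p,d,c=snap(n,n+'0.png'); print(n,c)
print(manip.read_state())
E
```

```text
top {'fx': 364.3040239558925, 'fy': 364.3040239558925, 'cx': 250.55263283991846, 'cy': 195.27345733537456, 'origin': array([ 395.11689411, -124.10177862, 1451.67203482]), 'attitude': array([-2.98599615,  0.01775091, -1.5720628 ])}
scene {'fx': 436.2400161743148, 'fy': 436.2400161743148, 'cx': 251.6921535254522, 'cy': 190.40975623133286, 'origin': array([1166.7307906 , -558.92489125, 1142.58443897]), 'attitude': array([-2.54845556, -0.0142668 ,  0.93864974])}
{'clock': 0.1, 'joints': array([ 1.05940323e+00,  3.00363836e-01,  1.52150482e+00, -5.15423779e-06,
        1.32070872e+00, -6.66205356e-02]), 'qd': array([-0.00217876, -0.00225872, -0.00259818,  0.00096148,  0.0003259 ,
        0.00027862]), 'effort': array([ 2.97121196e-04, -5.32638538e+01, -3.53286195e+01,  7.09156855e-02,
        2.34658818e-02,  6.22744523e-06]), 'eef_pos': array([236.53928994, 496.28039671, 204.97743214]), 'eef_rot': array([-3.14060978e+00, -6.05726745e-05,  2.69682134e+00]), 'wrist_force': array([-0.02450472,  0.34146682, -0.11416561]), 'moment': array([ 0.0206932 ,  0.01530834, -0.01418927]), 'finger_force': 0.0, 'finger_gap': 94.19219965234319}
```

View pics/top0.png

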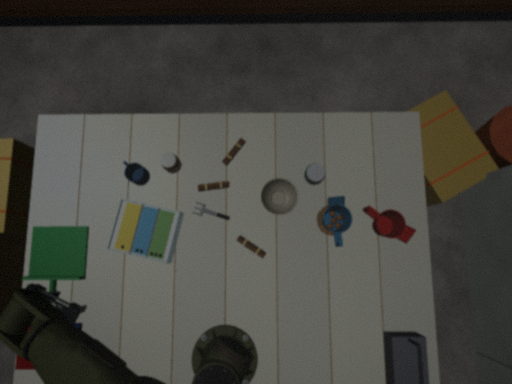

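View pics/scene0.png

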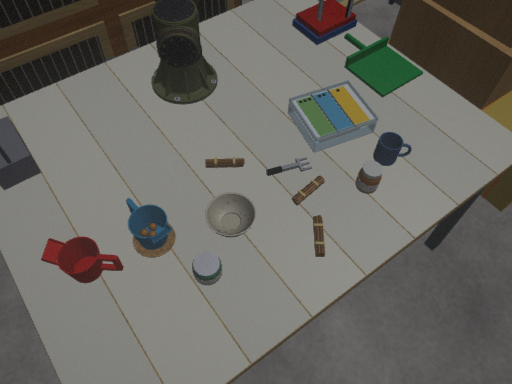

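```bash
python3 - <<'E'
from h import *
t=cv2.imread('pics/top0.png'); s=cv2.imread('pics/scene0.png')
def cr(i,x,y,w,h,W,H): return cv2.convertScaleAbs(cv2.resize(i[y:y+h,x:x+w],(W,H),interpolation=cv2.INTER_CUBIC),alpha=1.6)
a=np.hstack([cr(t,300,155,75,100,300,400) ,cr(s,100,180,125,100,500,400)])
b=np.hstack([cr(t,100,190,170,75,453,200),cr(s,200,140,130,75,347,200)])
cv2.imwrite('pics/crop1.png',np.vstack([a,b]))
for n in('top','scene'):
    c=get_calibration(n); d=np.load(f'/tmp/{n}.npz')['d']; P=cloud(c,d)
    np.save(f'/tmp/{n}_P.npy',P)
    for u,v in ([(213,186),(210,212),(337,215),(338,240),(337,202),(279,196),(389,223),(300,300)] if n=='top' else [(308,190),(225,162),(318,235),(290,168),(132,208),(165,232)]):
        print(n,u,v,P[v,u].round())
E
```

```text
top 213 186 [657.  51.  24.]
top 210 212 [553.  61.  22.]
top 337 215 [ 541. -442.    6.]
top 338 240 [ 440. -423.   89.]
top 337 202 [ 579. -421.  109.]
top 279 196 [ 617. -212.   14.]
top 389 223 [ 509. -645.    4.]
top 300 300 [ 214. -288.    3.]
scene 308 190 [669.  42.  25.]
scene 225 162 [ 427. -104.   22.]
scene 318 235 [804. -34.  19.]
scene 290 168 [561.  60.   8.]
scene 132 208 [ 455. -437.   90.]
scene 165 232 [ 586. -403.  109.]
```

View pics/crop1.png

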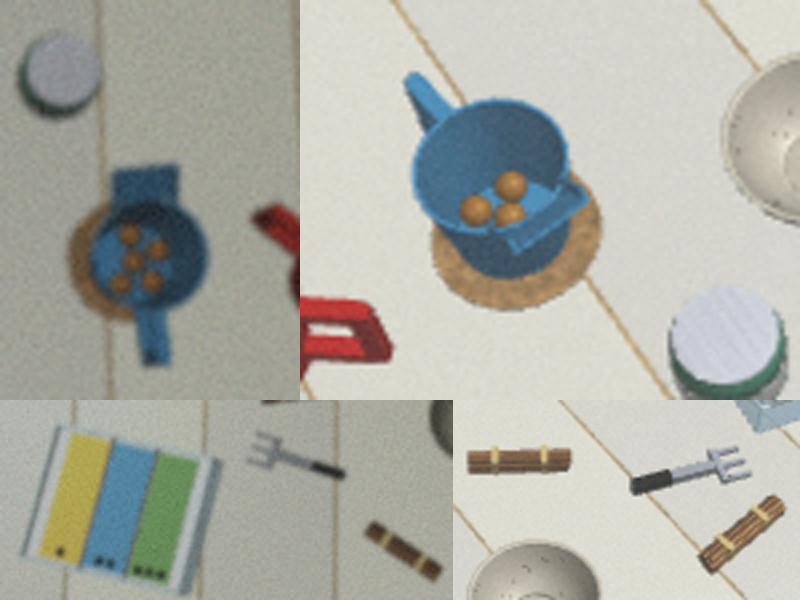

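```bash
python3 - <<'E'
from h import *
def circ(x,y):
    A=np.c_[x,y,np.ones(len(x))]; s=np.linalg.lstsq(A,x*x+y*y,rcond=None)[0]; c=s[:2]/2; return c.round(1), round(float(np.sqrt(s[2]+c@c)),1)
for n in('top','scene'):
    z=np.load(f'/tmp/{n}.npz'); p=z['p']; P=np.load(f'/tmp/{n}_P.npy'); X,Y,Z=P[...,0],P[...,1],P[...,2]
    h=cv2.cvtColor(p,cv2.COLOR_RGB2HSV); H,S,V=[h[...,i] for i in range(3)]
    box=lambda x,y,r:(abs(X-x)<r)&(abs(Y-y)<r)
    blue=(H>95)&(H<118)&(S>110)&(Z>15)&box(520,-425,150)
    q=P[blue]; print(n,'blue',len(q))
    rr=q[(q[:,2]>88)&(q[:,2]<99)&(abs(np.hypot(q[:,0]-535,q[:,1]-425+850)-52)<14)]; print('rim',circ(rr[:,0],rr[:,1]),len(rr))
    sp=q[(q[:,2]>103)]; print('spout',sp.mean(0).round(1),sp.min(0).round(),sp.max(0).round())
    ha=q[(q[:,0]<472)&(q[:,2]>30)]; print('handle',ha.mean(0).round(1),ha.min(0).round(),ha.max(0).round())
    mat=(H>8)&(H<20)&(S>70)&box(535,-425,90)&(Z<14); 
    b=P[mat]; print('mat',len(b), cv2.minEnclosingCircle(b[:,:2].astype(np.float32)), np.median(b[:,2]))
    bw=P[box(620,-212,110)&(Z>46)&(Z<62)]; print('bowl',circ(bw[:,0],bw[:,1]),len(bw))
    fl=box(480,330,200)&(Z>45)&(Z<75)
    for nm,lo,hi in(('yel',20,34),('blu',95,115),('gre',40,80)):
        m=fl&(H>lo)&(H<hi)&(S>80); 
        b=P[m][:,:2].astype(np.float32)
        if len(b)>10: print(nm,len(b),b.mean(0),cv2.minAreaRect(b),np.median(P[m][:,2]))
    tw=box(660,50,80)&(Z>14)&(S>60); b=P[tw][:,:2].astype(np.float32); print('twigs',cv2.minAreaRect(b),len(b),P[tw][:,2].mean())
    rk=box(555,60,95)&(Z>9)&(X<620); b=P[rk]; print('rake',len(b),cv2.minAreaRect(b[:,:2].astype(np.float32)),b.mean(0)); 
    dk=b[z['p'][rk].max(1)<70]; print(' dark',dk.mean(0) if len(dk) else None)
    for zn in ((680,-340,'tin'),(720,210,'jar'),(700,330,'mug')):
        m=box(zn[0],zn[1],90)&(Z>40); print(zn[2],P[m].mean(0).round() if m.any() else 0)
E
```

```text
top blue 340
rim (array([ 523.2, -420.1]), 51.3) 24
spout [ 582.6 -416.8  111.3] [ 469. -444.  103.] [ 596. -391.  123.]
handle [ 448.7 -426.5   77.1] [ 422. -434.   30.] [ 469. -407.  105.]
mat 130 ((519.8724365234375, -407.33056640625), 54.78641891479492) 3.866087225725664
bowl (array([ 624.7, -224.5]), 76.8) 283
yel 712 [493.8024  371.18903] ((495.16400146484375, 371.4864196777344), (61.735145568847656, 179.22059631347656), 77.59017181396484) 61.252922359995864
blu 721 [480.32776 307.25858] ((528.8056030273438, 305.060546875), (85.76185607910156, 277.9814147949219), 86.77021026611328) 60.67151552017981
gre 576 [468.63345 242.62517] ((466.7587890625, 243.347412109375), (52.6090202331543, 170.64471435546875), 77.44662475585938) 61.09559979172775
twigs ((660.1801147460938, 50.6234130859375), (22.812965393066406, 121.20751190185547), 7.748754501342773) 163 22.93665196612928
rake 140 ((556.0218505859375, 63.669830322265625), (95.31304931640625, 138.65708923339844), 13.830709457397461) [549.52160979  54.15697294  15.489532  ]
 dark [539.33695923  17.52160361  16.98161337]
tin [ 681. -34
[... 512 characters left out ...]
686162953108
blu 662 [487.33777 307.14453] ((534.7802124023438, 309.489990234375), (298.695556640625, 111.61734008789062), 4.650570392608643) 59.4410165568529
gre 575 [468.9929  241.23201] ((462.5476989746094, 243.96510314941406), (59.12642288208008, 176.97994995117188), 77.84761810302734) 59.624200485631945
twigs ((661.2039184570312, 48.10502624511719), (27.78678321838379, 128.626220703125), 7.599888801574707) 257 21.362208655591516
rake 177 ((558.4920043945312, 51.7213134765625), (78.22920227050781, 131.6761474609375), 5.6206464767456055) [550.61690483  42.80164566  13.99048198]
 dark [541.62008369  13.28747994  14.76561677]
tin [ 696. -352.   60.]
jar [756. 208.  76.]
mug [709. 347.  66.]
```

jog_arm:
  plan: [0.2, -0.25, 0.145, 0, 0, 0, 0.2, -0.25, 0.145, 0, 0, 0, 0.2, -0.25, 0.145, 0, 0, 0, 0.2, -0.25, 0.145, 0, 0, 0, 0.2, -0.25, 0.145, 0, 0, 0, 0.2, -0.25, 0.145, 0, 0, 0, 0.2, -0.25, 0.145, 0, 0, 0, 0.3, -0.45, 0.145, 0, 0, 0, 0.3, -0.45, 0.145, 0, 0, 0, 0.3, -0.45, 0.145, 0, 0, 0, 0.3, -0.45, 0.145, 0, 0, 0, 0.3, -0.45, 0.145, 0, 0, 0, 0.3, -0.45, 0.145, 0, 0, 0, 0.3, -0.45, 0.145, 0, 0, 0]

```text
clock: 1.5
eef_pos: [536.5, 46.5, 350.1]
eef_rot: [-3.141, -0.001, 2.696]
wrist_force: [-0.1, 0.7, -0.0]
finger_gap: 93.9
finger_force: 0.0
```

```bash
cat >> h.py <<'E'
def Rtool(az,el,flip=1):
    """tool z at azimuth az, elevation el (deg); y horizontal"""
    a,e=np.radians([az,el]); z=np.array([np.cos(e)*np.cos(a),np.cos(e)*np.sin(a),np.sin(e)])
    y=flip*np.array([-np.sin(a),np.cos(a),0]); return np.c_[np.cross(y,z),y,z]
def go(p,Rt,s=None):
    s=s or manip.read_state(); R0=R.from_euler('xyz',s['eef_rot'])
    rv=(R.from_matrix(Rt)*R0.inv()).as_rotvec(degrees=True)
    return ((np.array(p)-s['eef_pos'])/1000).round(4), rv.round(1), round(float(np.linalg.norm(rv)))
E
python3 - <<'E'
from h import *
p,d,c=snap('wrist','w1.png'); print(c)
s=manip.read_state(); print(s['joints'].round(4),s['eef_pos'],s['eef_rot'])
for f in(1,-1): print(f,go([330,-430,200],Rtool(5,-40,f)))
s,d,c=snap('scene','s1.png')
E
```

```text
{'fx': 335.7944948267649, 'fy': 335.7944948267649, 'cx': 251.49899366228672, 'cy': 191.13595604443327, 'origin': array([462.51083465,  82.45084169, 529.18498242]), 'attitude': array([2.86089293e+00, 8.05170315e-04, 1.12339950e+00])}
[ 1.9500e-02  2.0940e-01  1.3041e+00  1.0000e-04  1.6285e+00 -1.1067e+00] [536.36691279  47.11556836 350.30734128] [-3.14156615e+00 -3.82608905e-04  2.69705371e+00]
1 (array([-0.2064, -0.4771, -0.1503]), array([ -9. , -49.8,  28.5]), 58)
-1 (array([-0.2064, -0.4771, -0.1503]), array([  65.3,  -11.8, -137.3]), 152)
```

View pics/w1.png

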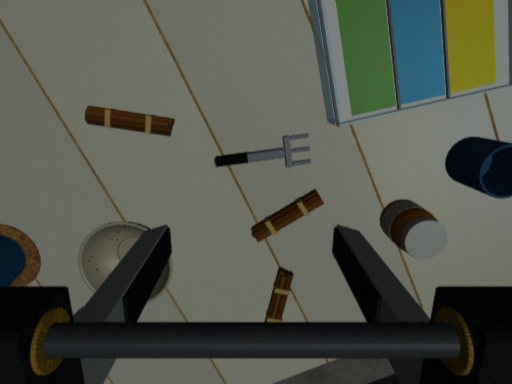

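jog_arm:
  plan: [-0.2, -0.47, -0.1, -9.0, -49.8, 28.5, -0.2, -0.47, -0.1, -9.0, -49.8, 28.5, -0.2, -0.47, -0.1, -9.0, -49.8, 28.5, -0.2, -0.47, -0.1, -9.0, -49.8, 28.5, -0.2, -0.47, -0.1, -9.0, -49.8, 28.5, -0.2, -0.47, -0.1, -9.0, -49.8, 28.5, -0.2, -0.47, -0.1, -9.0, -49.8, 28.5, -0.2, -0.47, -0.1, -9.0, -49.8, 28.5, -0.2, -0.47, -0.1, -9.0, -49.8, 28.5, -0.2, -0.47, -0.1, -9.0, -49.8, 28.5, -0.2, -0.47, -0.1, -9.0, -49.8, 28.5, -0.2, -0.47, -0.1, -9.0, -49.8, 28.5, -0.2, -0.47, -0.1, -9.0, -49.8, 28.5, -0.2, -0.47, -0.1, -9.0, -49.8, 28.5]

```text
clock: 3.0
eef_pos: [470.3, -190.5, 386.3]
eef_rot: [3.134, 0.823, -3.119]
wrist_force: [0.2, -0.7, 0.3]
finger_gap: 94.0
finger_force: 0.0
```

```bash
python3 - <<'E'
from h import *
s=manip.read_state(); print(s['joints'].round(4),s['qd'].round(2),s['eef_pos'],s['eef_rot'], R.from_euler('xyz',s['eef_rot']).as_matrix().round(2))
E
```

```text
[-0.7364 -0.2659  1.88    0.661   0.9816 -2.5539] [-0.06  0.06 -0.13  0.    0.09  0.  ] [ 470.32672442 -190.48879252  386.28863419] [ 3.13382511  0.82337755 -3.11891997] [[-0.68 -0.03  0.73]
 [-0.02  1.    0.02]
 [-0.73  0.01 -0.68]]
```

```bash
cat > kin.py <<'E'
import numpy as np
from scipy.spatial.transform import Rotation as R
from scipy.optimize import least_squares
Y=lambda a:R.from_euler('y',a).as_matrix(); Zr=lambda a:R.from_euler('z',a).as_matrix()
D=[([1.05940323,.300363836,1.52150482,0,1.32070872,-.06662],[236.539,496.280,204.977],[-3.1406,0,2.69682]),
([.0195,.2094,1.3041,.0001,1.6285,-1.1067],[536.367,47.116,350.307],[-3.14157,-.00038,2.69705]),
([-.7364,-.2659,1.88,.661,.9816,-2.5539],[470.327,-190.489,386.289],[3.13382511,.82337755,-3.11891997])]
def fk(q,g):
    d1,a1,L2,a3,L3,Lt=g
    A=Zr(q[0]); p=A@[a1,0,0]+[0,0,d1]
    A=A@Y(q[1]); p=p+A@[0,0,L2]
    A=A@Y(q[2]); p=p+A@[a3,0,L3]
    A=A@Zr(q[3])@Y(q[4])@Zr(q[5]); p=p+A@[0,0,Lt]
    return p,A@Zr(OFF)
OFF=np.pi/2
def fit(D):
    return least_squares(lambda g:np.concatenate([(fk(q,g)[0]-p) for q,p,_ in D]+[(np.array(g)-[350,0,350,0,350,300])*1e-3]),[350,0,350,0,350,300])
G=fit(D).x
lo=np.array([-3.03,-.79,.23,-1.04,0,-2.55])+.03; hi=np.array([3.03,2.21,2.52,4.18,3.07,2.55])-.03
def ik(p,Rt,q0):
    f=lambda q:(lambda P,A:np.r_[(P-p)/300,(A-Rt).ravel()])(*fk(q,G))
    best=None
    for k in range(6):
        q=np.clip(q0+(0 if k==0 else np.random.default_rng(k).normal(0,.6,6)),lo+.01,hi-.01)
        r=least_squares(f,q,bounds=(lo,hi))
        if best is None or r.cost<best.cost: best=r
        if r.cost<1e-5: return r.x,r.cost
    return best.x,best.cost
E
python3 - <<'E'
from kin import *
print(G.round(1))
for q,p,e in D:
    P,A=fk(q,G); print(P-p); print((A-R.from_euler('xyz',e).as_matrix()).round(2).tolist())
E
```

```text
[233.8   2.  486.   62.9 431.9 328.6]
[ 31.75687148 -18.19540381  -3.76644982]
[[0.0, 0.0, -0.0], [0.0, -0.0, 0.0], [0.0, 0.0, -0.0]]
[  1.2430428  -36.59846218  -7.77990993]
[[0.0, 0.0, -0.0], [0.0, -0.0, -0.0], [0.0, -0.0, 0.0]]
[-4.8712197  -5.07102364 11.54647578]
[[0.0, 0.0, 0.0], [0.0, 0.0, -0.0], [-0.0, 0.0, 0.0]]
```

```bash
sed -i 's/d1,a1,L2,a3,L3,Lt=g/d1,a1,L2,a3,L3,Lt,b=g/; s/\[a1,0,0\]/[a1,b,0]/; s/\[350,0,350,0,350,300\]/[350,0,350,0,350,300,0]/g' kin.py
python3 - <<'E'
from kin import *
print(G.round(1))
for q,p,e in D:
    P,A=fk(q,G); print((P-p).round(1))
E
```

```text
[221.2  -0.  424.2  40.9 447.5 270.6  36.6]
[-0.  0. -0.]
[ 0. -0. -0.]
[-0. -0.  0.]
```

```bash
cat > plan.py <<'E'
from h import *
import kin
HG=np.array([-95,0,58.])
def jugpose(az,t): # rotation of jug: yaw az then tip t about its y
    return R.from_euler('z',az,degrees=True)*R.from_euler('y',t,degrees=True)
def tool_for(Jp,JR,E,flip,hg=HG):
    Rt=JR.as_matrix()@Rtool(0,E,flip); g=Jp+JR.apply(hg); return g+19*Rt[:,2],Rt
SP=np.array([79,0,116.])
B=np.array([623,-223,0.])
def pour(az,t,back=25,ztop=190,zlow=82):
    JR=jugpose(az,t); f=np.clip(t/70,0,1)
    d=np.array([np.cos(np.radians(az)),np.sin(np.radians(az)),0])
    sp=B-back*d+[0,0,ztop+(zlow-ztop)*f]
    return sp-JR.apply(SP),JR
E
python3 - <<'E'
from plan import *
s=manip.read_state(); J0=np.array([522.5,-421.5,4.])
for flip in(1,-1):
  for E in(-20,-30,-40):
    out=[]
    q0=np.array([-.9,0.2,1.9,.3,1.2,.5 if flip<0 else -2.4])
    q,c=kin.ik(*tool_for(J0,jugpose(5,0),E,flip),q0); q2,c2=kin.ik(*tool_for(J0+[0,0,190],jugpose(5,0),E,flip),q)
    print(flip,E,'grasp',round(c,4),q.round(2),'lift',round(c2,4))
    for az in range(-40,101,20):
        qq=q2.copy(); cs=[];st=[]
        for t in (0,30,60,80,100,115,125):
            n,cc=kin.ik(*tool_for(*pour(az,t),E,flip),qq); cs.append(round(cc,3)); st.append(abs(n-qq).max().round(1)); qq=n
        print('  az',az,cs,st,qq.round(2))
E
```

```text
1 -20 grasp 0.5467 [-0.75  0.3   1.83  0.61  0.42 -2.52] lift 0.349
  az -40 [np.float64(0.161), np.float64(0.0), np.float64(0.0), np.float64(0.0), np.float64(0.0), np.float64(0.0), np.float64(0.009)] [np.float64(2.2), np.float64(0.3), np.float64(0.8), np.float64(0.4), np.float64(0.5), np.float64(0.5), np.float64(0.1)] [-0.48  1.18  0.26  0.37  2.59 -1.12]
  az -20 [np.float64(0.092), np.float64(0.0), np.float64(0.0), np.float64(0.0), np.float64(0.0), np.float64(0.0), np.float64(0.014)] [np.float64(0.8), np.float64(0.7), np.float64(0.7), np.float64(0.5), np.float64(0.5), np.float64(0.6), np.float64(0.1)] [-0.39  1.18  0.26 -0.06  2.63 -1.65]
  az 0 [np.float64(0.23), np.float64(0.021), np.float64(0.0), np.float64(0.0), np.float64(0.0), np.float64(0.0), np.float64(0.009)] [np.float64(0.7), np.float64(0.5), np.float64(0.5), np.float64(0.4), np.float64(0.5), np.float64(0.6), np.float64(0.1)] [-0.29  1.18  0.26 -0.47  2.56 -2.15]
  az 20 [np.float64(0.52), np.float64(0.16), np.float64(0.006), np.float64(0.0), np.float64(0.0), np.float64(0.0), np.float64(0.001)] [np.float64(0.4), np.float
[... 12644 characters left out ...]
oat64(0.5), np.float64(0.3), np.float64(0.3), np.float64(0.2), np.float64(0.1)] [-0.03  0.86  0.97 -1.01  1.93  0.47]
  az 80 [np.float64(0.0), np.float64(0.0), np.float64(0.0), np.float64(0.0), np.float64(0.0), np.float64(0.013), np.float64(0.069)] [np.float64(1.1), np.float64(0.4), np.float64(0.5), np.float64(0.4), np.float64(0.4), np.float64(0.1), np.float64(0.1)] [ 0.    0.68  1.19 -1.01  1.65  0.36]
  az 100 [np.float64(0.018), np.float64(0.0), np.float64(0.0), np.float64(0.0), np.float64(0.0), np.float64(0.036), np.float64(0.125)] [np.float64(1.5), np.float64(0.4), np.float64(0.6), np.float64(0.4), np.float64(0.4), np.float64(0.1), np.float64(0.1)] [-0.02  0.48  1.38 -1.01  1.31  0.14]
```

```bash
cat >> plan.py <<'E'
def way(qa,qb,n,s=None):
    s=s or manip.read_state()
    for f in np.linspace(0,1,n+1)[1:]:
        P,A=kin.fk(qa+(qb-qa)*f,kin.G); a,b,c=go(P,A,s); print(f.round(2),a.round(3),b,P.round())
E
python3 - <<'E'
from plan import *
s=manip.read_state(); J0=np.array([522.5,-421.5,4.])
p,Rt=tool_for(J0,jugpose(5,0),-25,-1)
q,c=kin.ik(p-140*Rt[:,2],Rt,np.array([-1.2,.67,1.85,1.5,1.07,-.86])); print(q.round(2),c, p.round(1))
way(s['joints'],q,5)
E
```

```text
[-1.49  0.5   1.93  1.27  1.25 -0.81] 6.055995858107647e-18 [ 445.  -428.3   54. ]
0.2 [-0.009 -0.057 -0.065] [ 27.7   3.9 -21.3] [ 461. -248.  321.]
0.4 [-0.031 -0.111 -0.124] [ 55.7   6.6 -43.3] [ 440. -302.  262.]
0.6 [-0.062 -0.162 -0.178] [ 84.4   8.2 -64.7] [ 408. -352.  208.]
0.8 [-0.103 -0.208 -0.227] [114.7   8.7 -84.1] [ 368. -398.  159.]
1.0 [-0.152 -0.249 -0.273] [147.4   8.8 -99.2] [ 319. -439.  113.]
```

jog_arm:
  plan: [-0.009, -0.057, -0.045, 27.7, 3.9, -21.3, -0.009, -0.057, -0.045, 27.7, 3.9, -21.3, -0.009, -0.057, -0.045, 27.7, 3.9, -21.3, -0.009, -0.057, -0.045, 27.7, 3.9, -21.3, -0.031, -0.111, -0.104, 55.7, 6.6, -43.3, -0.031, -0.111, -0.104, 55.7, 6.6, -43.3, -0.031, -0.111, -0.104, 55.7, 6.6, -43.3, -0.031, -0.111, -0.104, 55.7, 6.6, -43.3, -0.062, -0.162, -0.158, 84.4, 8.2, -64.7, -0.062, -0.162, -0.158, 84.4, 8.2, -64.7, -0.062, -0.162, -0.158, 84.4, 8.2, -64.7, -0.062, -0.162, -0.158, 84.4, 8.2, -64.7, -0.103, -0.208, -0.207, 114.7, 8.7, -84.1, -0.103, -0.208, -0.207, 114.7, 8.7, -84.1, -0.103, -0.208, -0.207, 114.7, 8.7, -84.1, -0.103, -0.208, -0.207, 114.7, 8.7, -84.1, -0.152, -0.249, -0.25, 147.4, 8.8, -99.2, -0.152, -0.249, -0.25, 147.4, 8.8, -99.2, -0.152, -0.249, -0.25, 147.4, 8.8, -99.2, -0.152, -0.249, -0.25, 147.4, 8.8, -99.2]
  claw: 0.06

```text
clock: 5.0
eef_pos: [317.4, -440.0, 135.3]
eef_rot: [2.957, -1.11, 0.315]
wrist_force: [-0.4, 0.3, -0.1]
finger_gap: 60.0
finger_force: 0.0
```

```bash
python3 - <<'E'
from plan import *
p,d,c=snap('wrist','w2.png')
s=manip.read_state(); print(s['joints'].round(2)); J0=np.array([522.5,-421.5,4.])
P,Rt=tool_for(J0,jugpose(5,0),-25,-1); print(go(P-110*Rt[:,2],Rt))
X=cloud(c,d); h=cv2.cvtColor(p,cv2.COLOR_RGB2HSV)
m=(h[...,0]>95)&(h[...,0]<118)&(h[...,1]>110)&(X[...,2]>20)&(X[...,2]<110)&(X[...,0]<600)&(X[...,0]>400)
q=X[m]; 
for lo,hi in((30,50),(50,70),(70,85)):
    b=q[(q[:,0]<445)&(q[:,2]>lo)&(q[:,2]<hi)]
    if len(b): print(lo,len(b),b.mean(0),np.percentile(b,[3,97],axis=0).round())
E
```

```text
[-1.49  0.46  1.91  1.23  1.27 -0.83]
(array([ 0.0282,  0.0022, -0.0346]), array([ 4.3, -0.4, -3.2]), 5)
30 176 [ 416.64553564 -432.91289645   40.30860785] [[ 415. -439.   31.]
 [ 418. -427.   49.]]
50 209 [ 416.81433325 -433.02437649   60.26677109] [[ 416. -439.   51.]
 [ 419. -426.   69.]]
70 185 [ 416.95102459 -432.98107147   77.62629457] [[ 415. -440.   70.]
 [ 419. -426.   85.]]
```

View pics/w2.png

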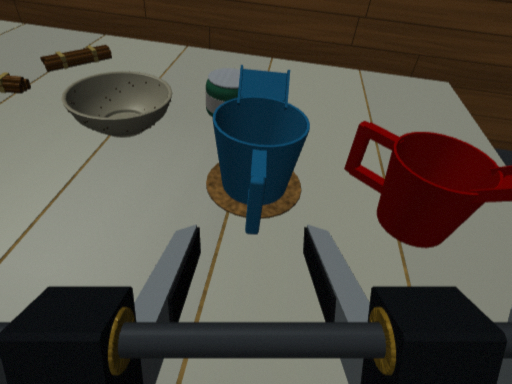

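```bash
sed -i '$a J0=np.array([519.8,-422.5,4.]); YAW=6; E=-25' plan.py; python3 - <<'E'
from plan import *
P,Rt=tool_for(J0,jugpose(YAW,0),E,-1); print(go(P-60*Rt[:,2],Rt),go(P,Rt))
E
```

```text
(array([ 0.0709,  0.0029, -0.0557]), array([ 4.3, -0.4, -2.2]), 5) (array([ 0.1249,  0.0086, -0.0811]), array([ 4.3, -0.4, -2.2]), 5)
```

jog_arm:
  plan: [0.071, 0.003, -0.056, 4.3, -0.4, -2.2, 0.071, 0.003, -0.056, 4.3, -0.4, -2.2, 0.071, 0.003, -0.056, 4.3, -0.4, -2.2, 0.071, 0.003, -0.056, 4.3, -0.4, -2.2, 0.09, 0.005, -0.065, 4.3, -0.4, -2.2, 0.11, 0.007, -0.074, 4.3, -0.4, -2.2, 0.125, 0.009, -0.081, 4.3, -0.4, -2.2, 0.125, 0.009, -0.081, 4.3, -0.4, -2.2, 0.125, 0.009, -0.081, 4.3, -0.4, -2.2]

```text
clock: 5.95
eef_pos: [442.5, -430.9, 56.2]
eef_rot: [3.102, -1.133, 0.151]
wrist_force: [0.2, -0.1, 0.1]
finger_gap: 60.3
finger_force: 0.0
```

```bash
python3 - <<'E'
from plan import *
P,Rt=tool_for(J0,jugpose(YAW,0),E,-1); print(go(P,Rt), manip.read_state()['wrist_force'])
snap('wrist','w3.png')
E
```

```text
(array([-0.    ,  0.0002, -0.0022]), array([ 1. ,  0. , -0.6]), 1) [ 0.17401472 -0.07161711  0.05372279]
```

View pics/w3.png

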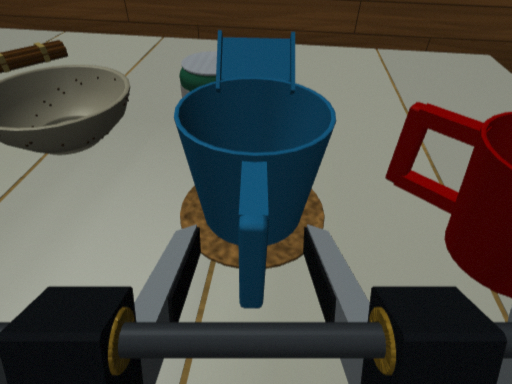

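jog_arm:
  plan: [0, 0, 0, 0, 0, 0, 0, 0, 0, 0, 0, 0, 0, 0, 0, 0, 0, 0, 0, 0, 0, 0, 0, 0, 0, 0, 0, 0, 0, 0, 0, 0, 0, 0, 0, 0, 0, 0, 0, 0, 0, 0, 0, 0, 0, 0, 0, 0]
  claw: 0
  force: 45

```text
clock: 6.8
eef_pos: [443.2, -430.4, 55.4]
eef_rot: [3.106, -1.133, 0.147]
wrist_force: [0.3, -1.0, -0.3]
finger_gap: 13.6
finger_force: 45.0
```

```bash
python3 - <<'E'
from plan import *
s=manip.read_state(); print(s['finger_gap'],s['eef_pos'],s['eef_rot'],s['wrist_force'])
# mat centre: wrist + scene cork pixels rim
for n in('wrist','scene'):
    p,d,c=snap(n); X=cloud(c,d); h=cv2.cvtColor(p,cv2.COLOR_RGB2HSV)
    m=(h[...,0]>5)&(h[...,0]<22)&(h[...,1]>70)&(abs(X[...,0]-525)<90)&(abs(X[...,1]+420)<90)&(X[...,2]<12)
    q=X[m][:,:2].astype(np.float32); print(n,len(q),cv2.minEnclosingCircle(cv2.convexHull(q)),np.percentile(q,[1,99],axis=0))
E
```

```text
13.553122696779857 [ 443.21353848 -430.3738047    55.35740921] [ 3.10604395 -1.13251804  0.14692243] [ 0.29155884 -1.03310385 -0.26119784]
wrist 2781 ((522.162109375, -422.563232421875), 62.91547393798828) [[ 469.21978149 -482.1472168 ]
 [ 546.61829834 -362.59788818]]
scene 414 ((544.6646728515625, -427.1873779296875), 71.89201354980469) [[ 494.35156189 -481.57360718]
 [ 587.55153503 -366.67522949]]
```

```bash
cat >> plan.py <<'E'
import os
def pose(s): return R.from_euler('xyz',s['eef_rot']),np.array(s['eef_pos'])
if os.path.exists('g.npz'):
    _g=np.load('g.npz'); GP=_g['p']; GR=R.from_matrix(_g['r'])   # jug in tool
def jug_to_tool(Jp,JR):
    Rt=JR*GR.inv(); return Jp-Rt.apply(GP),Rt.as_matrix()
E
python3 - <<'E'
from plan import *
s=manip.read_state(); A,p=pose(s)
np.savez('g.npz',p=A.inv().apply(J0-p),r=(A.inv()*jugpose(YAW,0)).as_matrix())
E
python3 - <<'E'
from plan import *
az=50
q=manip.read_state()['joints']
for z in(0,60,120,186):
    q,c=kin.ik(*jug_to_tool(J0+[0,0,z],jugpose(YAW,0)),q); print('lift',z,round(c,5),q.round(2))
P0,_=pour(az,0); print('jug at pour',P0.round(1))
for f in(.33,.67,1):
    a=YAW+(az-YAW)*f; Jp=(J0+[0,0,186])*(1-f)+P0*f
    q,c=kin.ik(*jug_to_tool(Jp,jugpose(a,0)),q); print('carry',f,round(c,5),q.round(2),go(*jug_to_tool(Jp,jugpose(a,0))))
for t in range(15,131,15):
    n,c=kin.ik(*jug_to_tool(*pour(az,t)),q); print(t,round(c,5),n.round(2)); q=n
E
```

```text
lift 0 0.0 [-1.23  0.67  1.83  1.47  1.09 -0.87]
lift 60 0.0 [-1.23  0.55  1.84  1.41  1.1  -0.74]
lift 120 0.0 [-1.23  0.43  1.83  1.35  1.13 -0.61]
lift 186 0.0 [-1.23  0.33  1.79  1.29  1.16 -0.45]
jug at pour [ 556.2 -302.7   74. ]
carry 0.33 0.0 [-1.2   0.48  1.68  1.2   1.33 -0.55] (array([0.0164, 0.0206, 0.1477]), array([-0. , -0. , 14.5]), 15)
carry 0.67 0.0 [-1.14  0.63  1.53  1.1   1.48 -0.63] (array([0.0381, 0.0436, 0.1083]), array([ 0. ,  0. , 29.5]), 29)
carry 1 0.0 [-1.06  0.79  1.37  1.01  1.61 -0.69] (array([0.0633, 0.0688, 0.07  ]), array([-0.,  0., 44.]), 44)
15 0.0 [-1.02  0.66  1.37  0.81  1.5  -0.57]
30 0.0 [-0.94  0.56  1.36  0.6   1.42 -0.42]
45 0.0 [-0.83  0.49  1.34  0.35  1.37 -0.23]
60 0.0 [-0.68  0.47  1.3   0.09  1.37 -0.02]
75 0.0 [-0.52  0.5   1.23 -0.17  1.45  0.19]
90 0.0 [-0.36  0.58  1.11 -0.41  1.6   0.34]
105 0.0 [-0.23  0.7   0.97 -0.63  1.78  0.42]
120 0.0 [-0.12  0.87  0.81 -0.84  1.97  0.43]
```

jog_arm:
  plan: [0, 0, 0.005, 0, 0, 0, 0, 0, 0.015, 0, 0, 0, 0, 0, 0.03, 0, 0, 0, 0, 0, 0.045, 0, 0, 0, 0, 0, 0.06, 0, 0, 0, 0, 0, 0.075, 0, 0, 0, 0, 0, 0.09, 0, 0, 0, 0, 0, 0.105, 0, 0, 0, 0, 0, 0.12, 0, 0, 0, 0, 0, 0.135, 0, 0, 0, 0, 0, 0.15, 0, 0, 0, 0, 0, 0.165, 0, 0, 0, 0, 0, 0.18, 0, 0, 0, 0, 0, 0.188, 0, 0, 0, 0, 0, 0.188, 0, 0, 0]

```text
clock: 8.4
eef_pos: [443.2, -430.3, 244.4]
eef_rot: [3.102, -1.132, 0.151]
wrist_force: [0.1, -0.2, -3.5]
finger_gap: 13.8
finger_force: 45.0
```

```bash
python3 - <<'E'
from plan import *
for n in('top','scene'):
    p,d,c=snap(n,n+'2.png'); X=cloud(c,d); h=cv2.cvtColor(p,cv2.COLOR_RGB2HSV)
    m=((h[...,0]>5)&(h[...,0]<22)&(h[...,1]>70)&(abs(X[...,0]-525)<90)&(abs(X[...,1]+420)<90)&(X[...,2]<12)).astype(np.uint8)
    k,l,st,_=cv2.connectedComponentsWithStats(m); i=1+st[1:,4].argmax()
    v,u=np.nonzero(l==i); hull=cv2.convexHull(np.c_[u,v].astype(np.float32))[:,0]
    w=np.array([onplane(c,a,b,4)[:2] for a,b in hull],np.float32)
    print(n,st[i],cv2.minEnclosingCircle(w),cv2.fitEllipse(w) if len(w)>5 else 0)
    # jug rim in air
    b=X[(h[...,0]>95)&(h[...,0]<118)&(h[...,1]>110)&(X[...,2]>265)&(X[...,2]<288)&(abs(X[...,1]+422)<70)&(abs(X[...,0]-525)<62)]
    A=np.c_[b[:,0],b[:,1],np.ones(len(b))]; s=np.linalg.lstsq(A,b[:,0]**2+b[:,1]**2,rcond=None)[0]; print('rim',s[:2]/2,np.sqrt(s[2]+(s[:2]/2)@(s[:2]/2)),len(b))
az=50
P0,_=pour(az,0)
print(go(*jug_to_tool(J0+[0,0,186],jugpose(YAW,0))))
for f in(.33,.67,1):
    a=YAW+(az-YAW)*f; Jp=(J0+[0,0,186])*(1-f)+P0*f
    print(f,go(*jug_to_tool(Jp,jugpose(a,0))))
E
```

```text
top [317 205  27  30 427] ((522.458251953125, -419.8226013183594), 59.38130187988281) ((522.2278442382812, -419.9190673828125), (114.48868560791016, 117.03500366210938), 98.64828491210938)
rim [ 519.98388384 -418.78925515] 51.09693094621939 110
scene [ 133  219   42   38 1218] ((526.4564819335938, -417.74603271484375), 65.97644805908203) ((525.07470703125, -422.7380065917969), (119.86105346679688, 127.0274658203125), 90.59807586669922)
rim [ 522.24993361 -421.7422315 ] 51.235424442992304 319
(array([ 0.0002, -0.0003, -0.0015]), array([-0., -0., -0.]), 0)
0.33 (array([ 0.0166,  0.0203, -0.0398]), array([-0. , -0. , 14.5]), 15)
0.67 (array([ 0.0383,  0.0433, -0.0792]), array([-0. , -0. , 29.5]), 29)
1 (array([ 0.0635,  0.0685, -0.1175]), array([-0., -0., 44.]), 44)
```

jog_arm:
  plan: [0.008, 0.01, -0.02, 0, 0, 7, 0.0166, 0.0203, -0.04, 0, 0, 14.5, 0.0275, 0.032, -0.059, 0, 0, 22, 0.0383, 0.0433, -0.079, 0, 0, 29.5, 0.05, 0.055, -0.098, 0, 0, 36.5, 0.0635, 0.0685, -0.1175, 0, 0, 44, 0.0635, 0.0685, -0.1175, 0, 0, 44, 0.0635, 0.0685, -0.1175, 0, 0, 44]

```text
clock: 9.3
eef_pos: [506.8, -361.4, 124.5]
eef_rot: [3.111, -1.133, 0.91]
wrist_force: [0.2, 0.3, -2.5]
finger_gap: 13.5
finger_force: 45.0
```

```bash
python3 - <<'E'
from plan import *
print(manip.read_state()['finger_gap'])
for t in range(0,131,10): print(t,*go(*jug_to_tool(*pour(50,t)))[:2])
E
```

```text
13.527590864497125
0 [-0.0003 -0.0002  0.0009] [-0.1 -0.1  0. ]
10 [-0.006  -0.0069  0.0135] [-7.8  6.4  0. ]
20 [-0.0085 -0.0099  0.0273] [-15.4  12.8   0. ]
30 [-0.0076 -0.0089  0.0412] [-23.1  19.2   0.1]
40 [-0.0035 -0.004   0.0545] [-30.7  25.7   0.1]
50 [0.0037 0.0046 0.0663] [-38.4  32.1   0.1]
60 [0.0139 0.0167 0.0757] [-46.1  38.5   0.1]
70 [0.0266 0.0319 0.082 ] [-53.7  45.    0.1]
80 [0.0416 0.0498 0.0999] [-61.4  51.4   0.1]
90 [0.0584 0.0698 0.1135] [-69.   57.8   0.1]
100 [0.0765 0.0913 0.1224] [-76.7  64.3   0.1]
110 [0.0952 0.1137 0.1262] [-84.3  70.7   0.1]
120 [0.1141 0.1362 0.1249] [-92.   77.1   0.1]
130 [0.1326 0.1582 0.1186] [-99.6  83.6   0.1]
```

jog_arm:
  plan: [-0.003, -0.0035, 0.007, -3.9, 3.2, 0, -0.006, -0.007, 0.0135, -7.8, 6.4, 0, -0.0075, -0.0085, 0.02, -11.6, 9.6, 0, -0.0085, -0.01, 0.027, -15.4, 12.8, 0, -0.008, -0.0095, 0.034, -19.2, 16, 0, -0.0076, -0.009, 0.041, -23.1, 19.2, 0, -0.0055, -0.0065, 0.048, -26.9, 22.4, 0, -0.0035, -0.004, 0.0545, -30.7, 25.7, 0, 0, 0, 0.06, -34.5, 28.9, 0, 0.0037, 0.0046, 0.066, -38.4, 32.1, 0, 0.009, 0.0105, 0.071, -42.2, 35.3, 0, 0.0139, 0.0167, 0.0757, -46.1, 38.5, 0, 0.02, 0.024, 0.079, -49.9, 41.8, 0, 0.0266, 0.0319, 0.082, -53.7, 45, 0, 0.034, 0.041, 0.091, -57.5, 48.2, 0, 0.0416, 0.0498, 0.1, -61.4, 51.4, 0, 0.0416, 0.0498, 0.1, -61.4, 51.4, 0, 0.0416, 0.0498, 0.1, -61.4, 51.4, 0]

```text
clock: 11.1
eef_pos: [547.8, -311.8, 226.0]
eef_rot: [-3.135, 0.263, 0.891]
wrist_force: [0.3, -0.6, -3.3]
finger_gap: 13.6
finger_force: 45.0
```

```bash
python3 - <<'E'
from plan import *
for t in range(80,131,5): print(t,*go(*jug_to_tool(*pour(50,t)))[:2])
a=snap('scene')[0]; b=snap('top')[0]
f=lambda i,x,y,w,h:cv2.convertScaleAbs(cv2.resize(i[y:y+h,x:x+w,::-1],(400,400),interpolation=cv2.INTER_CUBIC),alpha=1.5)
cv2.imwrite('pics/c2.png',np.hstack([f(a,150,130,150,150),f(b,230,140,130,130)]))
E
```

```text
80 [ 0.0006  0.0003 -0.0016] [ 0.   0.1 -0. ]
85 [0.0088 0.01   0.0057] [-3.8  3.3 -0. ]
90 [0.0174 0.0203 0.012 ] [-7.7  6.5 -0. ]
95 [0.0263 0.0309 0.017 ] [-11.5   9.7  -0. ]
100 [0.0355 0.0418 0.0208] [-15.3  12.9  -0. ]
105 [0.0448 0.0529 0.0234] [-19.2  16.2  -0. ]
110 [0.0542 0.0641 0.0247] [-23.   19.4  -0. ]
115 [0.0637 0.0754 0.0247] [-26.8  22.6  -0.1]
120 [0.0731 0.0866 0.0234] [-30.6  25.8  -0.1]
125 [0.0824 0.0978 0.0208] [-34.5  29.   -0.1]
130 [0.0916 0.1087 0.017 ] [-38.3  32.2  -0.1]
```

View pics/c2.png

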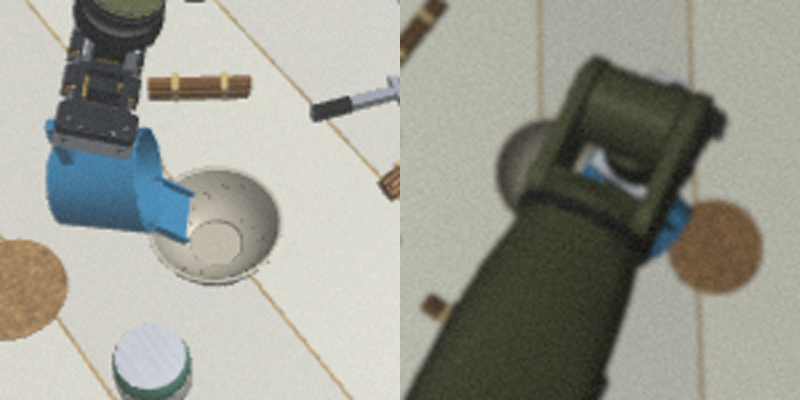

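jog_arm:
  plan: [0.0044, 0.005, 0.003, -1.9, 1.6, 0, 0.0088, 0.01, 0.0057, -3.8, 3.3, 0, 0.013, 0.015, 0.009, -5.8, 4.9, 0, 0.0174, 0.0203, 0.012, -7.7, 6.5, 0, 0.022, 0.0255, 0.0145, -9.6, 8.1, 0, 0.0263, 0.031, 0.017, -11.5, 9.7, 0, 0.031, 0.0365, 0.019, -13.4, 11.3, 0, 0.0355, 0.042, 0.021, -15.3, 12.9, 0, 0.04, 0.0475, 0.022, -17.3, 14.5, 0, 0.0448, 0.053, 0.0234, -19.2, 16.2, 0, 0.0542, 0.064, 0.0247, -23, 19.4, 0, 0.0542, 0.064, 0.0247, -23, 19.4, 0, 0.0637, 0.0754, 0.0247, -26.8, 22.6, 0, 0.0637, 0.0754, 0.0247, -26.8, 22.6, 0, 0.0731, 0.0866, 0.0234, -30.6, 25.8, 0, 0.0731, 0.0866, 0.0234, -30.6, 25.8, 0, 0.0731, 0.0866, 0.0234, -30.6, 25.8, 0, 0.0731, 0.0866, 0.0234, -30.6, 25.8, 0, 0.0731, 0.0866, 0.0234, -30.6, 25.8, 0, 0.0731, 0.0866, 0.0234, -30.6, 25.8, 0]

```text
clock: 13.2
eef_pos: [621.1, -226.0, 249.9]
eef_rot: [-3.112, 0.962, 0.905]
wrist_force: [-0.2, -0.1, -1.7]
finger_gap: 13.9
finger_force: 45.0
```

```bash
python3 - <<'E'
from plan import *
a,da,c=snap('scene'); b=snap('wrist')[0]
f=lambda i,x,y,w,h:cv2.convertScaleAbs(cv2.resize(i[y:y+h,x:x+w,::-1],(400,400),interpolation=cv2.INTER_CUBIC),alpha=1.5)
cv2.imwrite('pics/c3.png',np.hstack([f(a,150,130,150,150),f(b,64,0,384,384)]))
for t in range(120,-1,-10): print(t,*go(*jug_to_tool(*pour(50,t)))[:2])
E
```

```text
120 [-0.0003  0.0005 -0.0001] [ 0.  -0.1 -0. ]
110 [-0.0192 -0.022   0.0011] [ 7.7 -6.5 -0. ]
100 [-0.0379 -0.0443 -0.0027] [ 15.3 -12.9  -0. ]
90 [-0.056  -0.0659 -0.0116] [ 23.  -19.4  -0. ]
80 [-0.0728 -0.0858 -0.0252] [ 30.7 -25.8  -0. ]
70 [-0.0878 -0.1037 -0.0431] [ 38.3 -32.2  -0. ]
60 [-0.1006 -0.119  -0.0494] [ 46.  -38.6  -0.1]
50 [-0.1107 -0.1311 -0.0588] [ 53.7 -45.1  -0.1]
40 [-0.118  -0.1397 -0.0705] [ 61.3 -51.5  -0.1]
30 [-0.122  -0.1446 -0.0838] [ 69.  -57.9  -0.1]
20 [-0.1229 -0.1456 -0.0978] [ 76.6 -64.3  -0.1]
10 [-0.1204 -0.1426 -0.1116] [ 84.3 -70.8  -0.1]
0 [-0.1147 -0.1358 -0.1242] [ 92.  -77.2  -0.1]
```

View pics/c3.png

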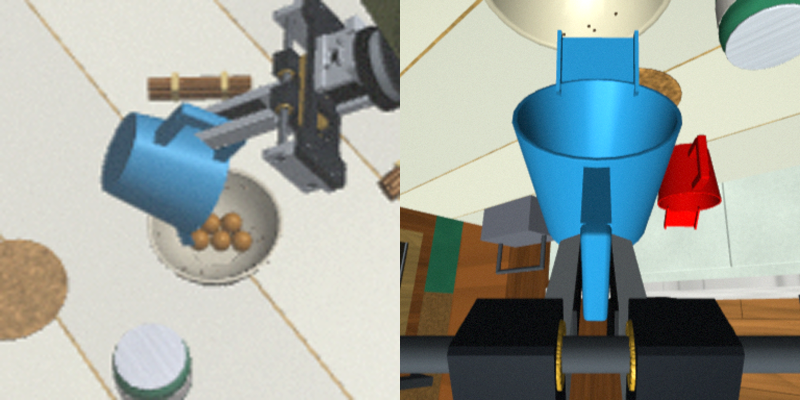

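jog_arm:
  plan: [-0.0192, -0.022, 0.004, 7.7, -6.5, 0, -0.0192, -0.022, 0.004, 7.7, -6.5, 0, -0.0379, -0.0443, 0.002, 15.3, -12.9, 0, -0.056, -0.0659, -0.007, 23, -19.4, 0, -0.0728, -0.0858, -0.02, 30.7, -25.8, 0, -0.0728, -0.0858, -0.02, 30.7, -25.8, 0, -0.0878, -0.1037, -0.038, 38.3, -32.2, 0, -0.1006, -0.119, -0.045, 46, -38.6, 0, -0.1107, -0.1311, -0.054, 53.7, -45.1, 0, -0.118, -0.1397, -0.066, 61.3, -51.5, 0, -0.118, -0.1397, -0.066, 61.3, -51.5, 0, -0.122, -0.1446, -0.08, 69, -57.9, 0, -0.1229, -0.1456, -0.094, 76.6, -64.3, 0, -0.1204, -0.1426, -0.105, 84.3, -70.8, 0, -0.1204, -0.1426, -0.105, 84.3, -70.8, 0, -0.1147, -0.1358, -0.11, 92, -77.2, 0, -0.1147, -0.1358, -0.11, 92, -77.2, 0, -0.1147, -0.1358, -0.11, 92, -77.2, 0]

```text
clock: 15.1
eef_pos: [506.3, -361.3, 138.2]
eef_rot: [3.108, -1.13, 0.915]
wrist_force: [-0.4, -1.3, -1.6]
finger_gap: 13.4
finger_force: 45.0
```

```bash
python3 - <<'E'
from plan import *
s=manip.read_state(); print(s['joints'].round(2),s['finger_gap'])
P0,_=pour(50,0); M=J0+[2.5,-1,0]; U=jugpose
for f in(.33,.67,1):
    a=50+(YAW-50)*f; Jp=P0*(1-f)+(M+[0,0,90])*f; Jp[2]=100
    print(f,*go(*jug_to_tool(Jp,U(a,0)))[:2])
for z in (30,5,1,0): print(z,*go(*jug_to_tool(M+[0,0,z],U(YAW,0)))[:2])
E
```

```text
[-1.06  0.77  1.37  1.01  1.62 -0.68] 13.385674323051097
0.33 [-0.0241 -0.0258  0.0131] [  0.1  -0.1 -14.6]
0.67 [-0.045  -0.0491  0.0131] [  0.1  -0.1 -29.5]
1 [-0.0606 -0.07    0.0131] [  0.   -0.2 -44.1]
30 [-0.0606 -0.07   -0.0529] [  0.   -0.2 -44.1]
5 [-0.0606 -0.07   -0.0779] [  0.   -0.2 -44.1]
1 [-0.0606 -0.07   -0.0819] [  0.   -0.2 -44.1]
0 [-0.0606 -0.07   -0.0829] [  0.   -0.2 -44.1]
```

jog_arm:
  plan: [-0.0241, -0.0258, 0.013, 0, 0, -14.6, -0.0241, -0.0258, 0.013, 0, 0, -14.6, -0.045, -0.049, 0.013, 0, 0, -29.5, -0.045, -0.049, 0.013, 0, 0, -29.5, -0.0606, -0.07, 0.013, 0, 0, -44.1, -0.0606, -0.07, 0.013, 0, 0, -44.1, -0.0606, -0.07, -0.02, 0, 0, -44.1, -0.0606, -0.07, -0.053, 0, 0, -44.1, -0.0606, -0.07, -0.068, 0, 0, -44.1, -0.0606, -0.07, -0.068, 0, 0, -44.1, -0.0606, -0.07, -0.068, 0, 0, -44.1]

```text
clock: 16.2
eef_pos: [446.6, -431.5, 72.8]
eef_rot: [3.097, -1.132, 0.156]
wrist_force: [1.0, -0.6, -1.9]
finger_gap: 13.7
finger_force: 45.0
```

```bash
python3 - <<'E'
from plan import *
s=manip.read_state(); M=J0+[2.5,-1,0]
print(go(*jug_to_tool(M,jugpose(YAW,0))),s['wrist_force'])
a,d,c=snap('scene'); X=cloud(c,d); h=cv2.cvtColor(a,cv2.COLOR_RGB2HSV)
m=(h[...,0]>8)&(h[...,0]<20)&(h[...,1]>100)&(abs(X[...,0]-623)<70)&(abs(X[...,1]+223)<70)
bl=(h[...,0]>95)&(h[...,0]<118)&(h[...,1]>110)&(abs(X[...,1]+422)<70)&(abs(X[...,0]-525)<62)
b=X[bl&(X[...,2]>103)&(X[...,2]<116)]
A=np.c_[b[:,0],b[:,1],np.ones(len(b))]; s=np.linalg.lstsq(A,b[:,0]**2+b[:,1]**2,rcond=None)[0]; print('rim',s[:2]/2,np.sqrt(s[2]+(s[:2]/2)@(s[:2]/2)),len(b))
f=lambda i,x,y,w,h:cv2.convertScaleAbs(cv2.resize(i[y:y+h,x:x+w,::-1],(600,400),interpolation=cv2.INTER_CUBIC),alpha=1.5)
cv2.imwrite('pics/c4.png',f(a,105,160,165,110))
E
```

```text
(array([-0.0009,  0.0002, -0.0174]), array([ 0.2, -0. , -0. ]), 0) [ 1.01635044 -0.56263014 -1.85719824]
rim [ 524.56705096 -422.75754595] 51.31236857163306 169
```

View pics/c4.png

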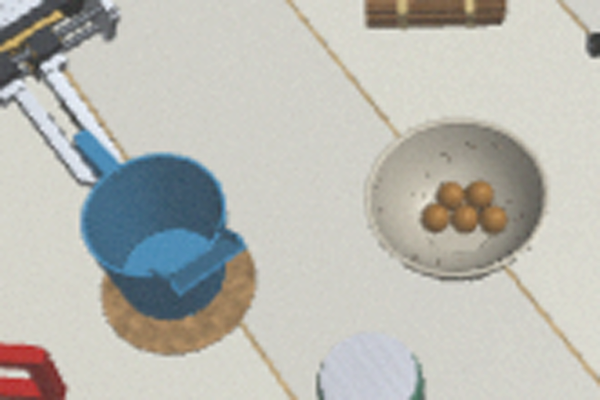

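jog_arm:
  plan: [0, 0, -0.006, 0, 0, 0, 0, 0, -0.011, 0, 0, 0, 0, 0, -0.014, 0, 0, 0, 0, 0, -0.016, 0, 0, 0, 0, 0, -0.017, 0, 0, 0, 0, 0, -0.0175, 0, 0, 0, 0, 0, -0.0175, 0, 0, 0, 0, 0, -0.0175, 0, 0, 0]

```text
clock: 17.05
eef_pos: [446.2, -431.7, 55.0]
eef_rot: [3.101, -1.135, 0.151]
wrist_force: [-5.6, 0.6, 9.5]
finger_gap: 13.7
finger_force: 45.0
```

jog_arm:
  plan: [0, 0, 0.0007, 0, 0, 0, 0, 0, 0.0007, 0, 0, 0]

```text
clock: 17.25
eef_pos: [446.2, -431.5, 55.1]
eef_rot: [3.101, -1.133, 0.15]
wrist_force: [-3.2, 0.2, 5.9]
finger_gap: 13.8
finger_force: 45.0
```

jog_arm:
  plan: [0, 0, 0, 0, 0, 0, 0, 0, 0, 0, 0, 0, 0, 0, 0, 0, 0, 0, 0, 0, 0, 0, 0, 0, 0, 0, 0, 0, 0, 0, -0.03, -0.003, 0.014, 0, 0, 0, -0.06, -0.006, 0.028, 0, 0, 0, -0.09, -0.009, 0.042, 0, 0, 0, -0.12, -0.012, 0.056, 0, 0, 0, -0.12, -0.012, 0.056, 0, 0, 0]
  claw: 0.06

```text
clock: 18.25
eef_pos: [323.8, -444.7, 111.9]
eef_rot: [3.097, -1.132, 0.151]
wrist_force: [-1.0, 0.8, -0.6]
finger_gap: 60.0
finger_force: 0.0
```

```bash
python3 - <<'E'
from plan import *
def circ(b):
    A=np.c_[b[:,0],b[:,1],np.ones(len(b))]; s=np.linalg.lstsq(A,b[:,0]**2+b[:,1]**2,rcond=None)[0]; return (s[:2]/2).round(1),np.sqrt(s[2]+(s[:2]/2)@(s[:2]/2)).round(1),len(b)
for n in('scene','top'):
    a,d,c=snap(n,n+'3.png'); X=cloud(c,d); h=cv2.cvtColor(a,cv2.COLOR_RGB2HSV); Z=X[...,2]
    bl=(h[...,0]>95)&(h[...,0]<118)&(h[...,1]>110)&(abs(X[...,1]+422)<70)&(abs(X[...,0]-525)<62)
    print(n,'rim',circ(X[bl&(Z>88)&(Z<99)]),'bowl',circ(X[(abs(X[...,0]-620)<110)&(abs(X[...,1]+218)<100)&(Z>46)&(Z<62)]))
    b=X[(abs(X[...,0]-660)<80)&(abs(X[...,1]-50)<80)&(Z>14)&(h[...,1]>60)][:,:2].astype(np.float32); print('twigs',cv2.minAreaRect(b))
    rk=(abs(X[...,0]-550)<70)&(abs(X[...,1]-45)<90)&(Z>8)&~((h[...,1]>90)&(h[...,2]<140))
    b=X[rk]; b=b[b[:,0]<610]; print('rake',b.mean(0).round(1),cv2.fitLine(b[:,:2].astype(np.float32),cv2.DIST_HUBER,0,.01,.01).ravel().round(3),len(b))
s=manip.read_state(); print(s['joints'].round(2))
E
```

```text
scene rim (array([ 523.7, -423.7]), np.float64(51.5), 142) bowl (array([ 614.3, -212.9]), np.float64(71.0), 419)
twigs ((660.95361328125, 50.49383544921875), (26.903362274169922, 131.26806640625), 6.941418170928955)
rake [551.4  47.3  13.2] [3.12000e-01 9.50000e-01 5.50618e+02 4.26480e+01] 194
top rim (array([ 522.9, -420.8]), np.float64(52.3), 33) bowl (array([ 618.6, -218.8]), np.float64(73.6), 276)
twigs ((660.908447265625, 50.552833557128906), (24.37400245666504, 121.46369934082031), 9.03828239440918)
rake [550.6  53.5  14.8] [3.04000e-01 9.53000e-01 5.48177e+02 4.64360e+01] 149
[-1.47  0.52  1.9   1.27  1.25 -0.82]
```

View pics/scene3.png

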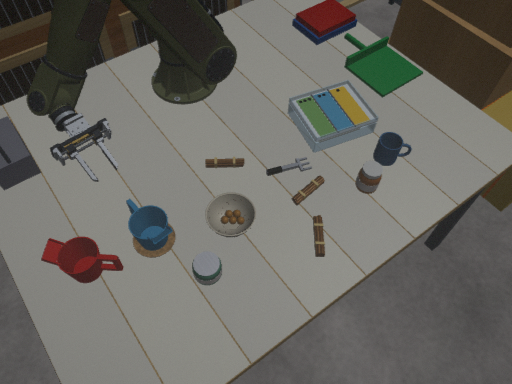

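```bash
cat >> plan.py <<'E'
def Rdown(yaw): return R.from_euler('xyz',[180,0,yaw],degrees=True).as_matrix()
E
python3 - <<'E'
from plan import *
s=manip.read_state()
q,c=kin.ik(np.array([545,40,260.]),Rdown(72),np.array([0,.3,1.5,0,1.4,.4])); print(q.round(2),c)
way(s['joints'],q,5)
E
```

```text
[0.01 0.26 1.45 0.   1.44 0.32] 1.0466680888448211e-29
0.2 [0.092 0.106 0.013] [ 1.6 10.6 22. ] [ 418. -338.  124.]
0.4 [0.147 0.211 0.028] [-1.7 24.  39.7] [ 473. -233.  139.]
0.6 [0.18  0.306 0.052] [-10.7  37.7  52. ] [ 506. -138.  163.]
0.8 [0.203 0.394 0.091] [-25.   48.5  58. ] [529. -50. 202.]
1.0 [0.219 0.484 0.15 ] [-42.4  53.4  57.6] [545.  40. 260.]
```

jog_arm:
  plan: [0, 0, 0.05, 0, 0, 0, 0, 0, 0.1, 0, 0, 0, 0.06, 0.07, 0.12, 1.6, 7, 15, 0.092, 0.106, 0.14, 1.6, 10.6, 22, 0.092, 0.106, 0.14, 1.6, 10.6, 22, 0.147, 0.211, 0.15, -1.7, 24, 39.7, 0.147, 0.211, 0.15, -1.7, 24, 39.7, 0.147, 0.211, 0.15, -1.7, 24, 39.7, 0.18, 0.306, 0.15, -10.7, 37.7, 52, 0.18, 0.306, 0.15, -10.7, 37.7, 52, 0.18, 0.306, 0.15, -10.7, 37.7, 52, 0.203, 0.394, 0.15, -25, 48.5, 58, 0.203, 0.394, 0.15, -25, 48.5, 58, 0.203, 0.394, 0.15, -25, 48.5, 58, 0.219, 0.484, 0.15, -42.4, 53.4, 57.6, 0.219, 0.484, 0.15, -42.4, 53.4, 57.6, 0.219, 0.484, 0.15, -42.4, 53.4, 57.6, 0.219, 0.484, 0.15, -42.4, 53.4, 57.6, 0.219, 0.484, 0.15, -42.4, 53.4, 57.6, 0.219, 0.484, 0.15, -42.4, 53.4, 57.6]

```text
clock: 20.35
eef_pos: [545.1, 39.3, 260.1]
eef_rot: [-3.139, -0.0, 1.255]
wrist_force: [-0.0, -0.4, 0.6]
finger_gap: 60.2
finger_force: 0.0
```

```bash
python3 - <<'E'
from plan import *
s=manip.read_state(); print(s['joints'].round(2),s['eef_pos'])
p,d,c=snap('wrist','w4.png'); X=cloud(c,d); np.save('/tmp/wX.npy',X)
h=cv2.cvtColor(p,cv2.COLOR_RGB2HSV); Z=X[...,2]
m=(Z>5)&(Z<30)&(abs(X[...,0]-550)<75)&(abs(X[...,1]-45)<100)
n,l,st,ce=cv2.connectedComponentsWithStats(m.astype(np.uint8))
for i in range(1,n):
    if st[i,4]>150:
        b=X[l==i]; f=cv2.fitLine(b[:,:2].astype(np.float32),cv2.DIST_HUBER,0,.01,.01).ravel(); t=(b[:,:2]-f[2:])@f[:2]
        w=(b[:,:2]-f[2:])@[-f[1],f[0]]
        print(st[i],f.round(3),np.degrees(np.arctan2(f[1],f[0])),np.percentile(t,[.5,99.5]),h[l==i].mean(0).round())
        for k in np.arange(-90,90,15):
            j=(t>k)&(t<k+15)
            if j.sum()>5: print(k,np.percentile(w[j],[3,97]).round(1),b[j,2].max().round(1))
E
```

```text
[0.   0.26 1.45 0.   1.44 0.32] [545.11097332  39.26045511 260.05374648]
[ 234   84   40  118 1636] [3.01000e-01 9.54000e-01 5.51709e+02 5.80980e+01] 72.477036 [-74.17415202  73.32737644] [93. 41. 61.]
-75 [-6.5  6.7] 18.7
-60 [-6.6  6.5] 18.2
-45 [-6.7  7.6] 18.5
-30 [-6.7  7.4] 17.8
-15 [-6.9  5.9] 18.0
0 [-7.   6.9] 17.7
15 [-7.1  6.7] 17.5
30 [-23.3  22.6] 16.4
45 [-23.6  22.5] 8.5
60 [-23.5  22.2] 8.2
```

View pics/w4.png

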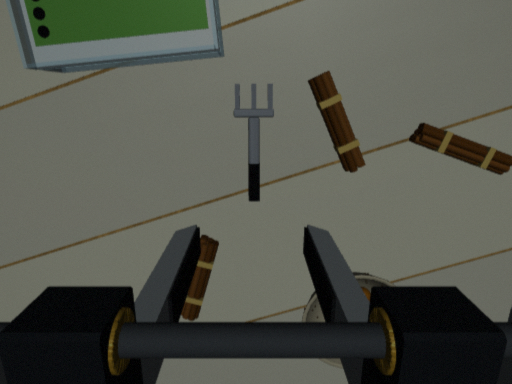

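jog_arm:
  plan: [0.0065, 0.0184, -0.05, 0, 0, 0.6, 0.0065, 0.0184, -0.1, 0, 0, 0.6, 0.0065, 0.0184, -0.15, 0, 0, 0.6, 0.0065, 0.0184, -0.19, 0, 0, 0.6, 0.0065, 0.0184, -0.22, 0, 0, 0.6, 0.0065, 0.0184, -0.24, 0, 0, 0.6, 0.0065, 0.0184, -0.251, 0, 0, 0.6, 0.0065, 0.0184, -0.255, 0, 0, 0.6, 0.0065, 0.0184, -0.255, 0, 0, 0.6, 0.0065, 0.0184, -0.255, 0, 0, 0.6]
  claw: 0.05

```text
clock: 21.4
eef_pos: [552.2, 59.0, 6.5]
eef_rot: [-3.141, -0.0, 1.267]
wrist_force: [-0.1, -0.2, 0.8]
finger_gap: 50.2
finger_force: 0.0
```

jog_arm:
  plan: [0, 0, 0, 0, 0, 0, 0, 0, 0, 0, 0, 0, 0, 0, 0, 0, 0, 0, 0, 0, 0, 0, 0, 0, 0, 0, 0, 0, 0, 0, 0, 0, 0, 0, 0, 0, 0, 0, 0, 0, 0, 0]
  claw: 0
  force: 30

```text
clock: 22.1
eef_pos: [551.7, 59.2, 5.5]
eef_rot: [-3.14, 0.0, 1.268]
wrist_force: [0.4, 0.3, 0.8]
finger_gap: 13.8
finger_force: 30.0
```

```bash
python3 - <<'E'
from plan import *
s=manip.read_state(); print(s['eef_pos'],s['finger_gap'],s['wrist_force'])
# lane 1 centre / tray yaw from top+scene saved
for n in('top','scene'):
    p,d,c=snap(n); X=cloud(c,d); h=cv2.cvtColor(p,cv2.COLOR_RGB2HSV); Z=X[...,2]
    for nm,lo,hi in(('yel',20,34),('blu',95,115),('gre',40,80)):
        m=((abs(X[...,0]-480)<130)&(abs(X[...,1]-307)<130)&(Z>50)&(Z<70)&(h[...,0]>lo)&(h[...,0]<hi)&(h[...,1]>80)).astype(np.uint8)
        k,l,st,_=cv2.connectedComponentsWithStats(m); i=1+st[1:,4].argmax(); v,u=np.nonzero(l==i)
        w=np.array([onplane(c,a,b,60.)[:2] for a,b in zip(u,v)],np.float32); print(n,nm,len(w),cv2.minAreaRect(w))
E
```

```text
[551.68946829  59.22115375   5.51501322] 13.767265520305768 [0.37099876 0.27037956 0.79007488]
top yel 709 ((494.66766357421875, 371.38104248046875), (58.910640716552734, 178.7900390625), 77.17271423339844)
top blu 718 ((480.51373291015625, 307.37286376953125), (59.95289611816406, 177.50070190429688), 77.17986297607422)
top gre 595 ((466.90203857421875, 243.70225524902344), (53.327457427978516, 171.0364532470703), 77.69383239746094)
scene yel 633 ((491.61273193359375, 370.361328125), (60.84492111206055, 175.25384521484375), 77.35023498535156)
scene blu 595 ((477.4150390625, 306.1338806152344), (60.96500015258789, 174.58412170410156), 77.22379302978516)
scene gre 347 ((497.58404541015625, 234.74969482421875), (54.97105026245117, 101.16234588623047), 77.26856231689453)
```

jog_arm:
  plan: [0, 0, 0.03, 0, 0, 0, 0, 0, 0.08, 0, 0, 0, 0, 0, 0.13, 0, 0, 0, -0.015, 0.06, 0.15, 0, 0, -8.5, -0.02, 0.1, 0.15, 0, 0, -17, -0.025, 0.14, 0.15, 0, 0, -25.5, -0.03, 0.18, 0.15, 0, 0, -34, -0.04, 0.22, 0.15, 0, 0, -42.5, -0.045, 0.25, 0.15, 0, 0, -51, -0.05, 0.28, 0.15, 0, 0, -59.5, -0.055, 0.3, 0.15, 0, 0, -68, -0.057, 0.3115, 0.15, 0, 0, -76.5, -0.057, 0.3115, 0.15, 0, 0, -85.4, -0.057, 0.3115, 0.15, 0, 0, -85.4, -0.057, 0.3115, 0.15, 0, 0, -85.4, -0.057, 0.3115, 0.15, 0, 0, -85.4, -0.057, 0.3115, 0.15, 0, 0, -85.4, -0.057, 0.3115, 0.15, 0, 0, -85.4]

```text
clock: 24.0
eef_pos: [494.6, 370.6, 155.4]
eef_rot: [-3.14, 0.0, -0.222]
wrist_force: [-0.4, -0.5, -0.3]
finger_gap: 13.6
finger_force: 30.0
```

```bash
python3 - <<'E'
from plan import *
s=manip.read_state(); print(s['joints'].round(2),s['eef_pos'],s['finger_gap'],go([494.7,370.7,66],Rdown(-12.8)))
p,d,c=snap('wrist','w5.png'); X=cloud(c,d); h=cv2.cvtColor(p,cv2.COLOR_RGB2HSV); Z=X[...,2]
for nm,lo,hi in(('yel',20,34),('blu',95,115),('gre',40,80)):
        m=((abs(X[...,0]-480)<130)&(abs(X[...,1]-307)<130)&(Z>50)&(Z<72)&(h[...,0]>lo)&(h[...,0]<hi)&(h[...,1]>80)).astype(np.uint8)
        k,l,st,_=cv2.connectedComponentsWithStats(m); i=1+st[1:,4].argmax(); v,u=np.nonzero(l==i)
        w=np.array([onplane(c,a,b,60.)[:2] for a,b in zip(u,v)],np.float32); print(nm,len(w),cv2.minAreaRect(w))
E
```

```text
[0.58 0.49 1.37 0.   1.27 2.38] [494.5950146  370.62542838 155.38754209] 13.564465773065503 (array([ 0.0001,  0.0001, -0.0894]), array([-0.1,  0. , -0.1]), 0)
yel 5202 ((549.326904296875, 358.93878173828125), (60.30012893676758, 67.32098388671875), 77.19031524658203)
blu 14263 ((479.4003601074219, 307.0771789550781), (60.35373306274414, 180.69570922851562), 77.23611450195312)
gre 14353 ((463.8963928222656, 242.90579223632812), (60.217044830322266, 180.9361572265625), 77.21692657470703)
```

View pics/w5.png

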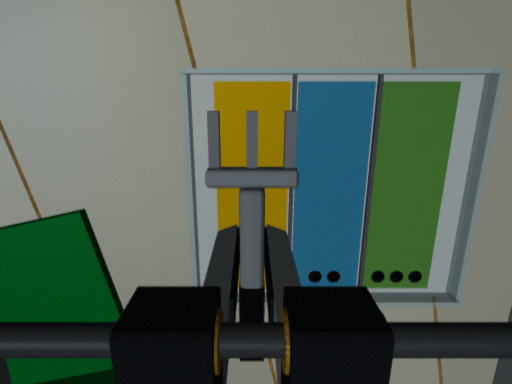

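jog_arm:
  plan: [0, 0, -0.03, 0, 0, 0, 0, 0, -0.055, 0, 0, 0, 0, 0, -0.07, 0, 0, 0, 0, 0, -0.08, 0, 0, 0, 0, 0, -0.085, 0, 0, 0, 0, 0, -0.0875, 0, 0, 0, 0, 0, -0.089, 0, 0, 0, 0, 0, -0.0895, 0, 0, 0, 0, 0, -0.0895, 0, 0, 0]

```text
clock: 24.95
eef_pos: [494.7, 370.8, 66.3]
eef_rot: [-3.139, -0.0, -0.223]
wrist_force: [-0.2, -0.8, 0.2]
finger_gap: 13.4
finger_force: 30.0
```

jog_arm:
  plan: [0, 0, 0, 0, 0, 0, 0, 0, 0, 0, 0, 0, 0, 0, 0, 0, 0, 0, 0, 0, 0, 0, 0, 0, 0, 0, 0.03, 0, 0, 0, 0, 0, 0.07, 0, 0, 0, 0, 0, 0.11, 0, 0, 0, 0, 0, 0.15, 0, 0, 0, 0, 0, 0.15, 0, 0, 0]
  claw: 0.03

```text
clock: 25.85
eef_pos: [496.0, 371.7, 222.1]
eef_rot: [-3.133, -0.006, -0.223]
wrist_force: [-0.1, 0.4, -0.4]
finger_gap: 29.9
finger_force: 0.0
```

```bash
python3 - <<'E'
from plan import *
p,d,c=snap('wrist','w6.png'); X=cloud(c,d); Z=X[...,2]
ly=lambda P:(P-[494.9,371.2,0])@np.array([[np.cos(np.radians(-12.8)),-np.sin(np.radians(-12.8)),0],[np.sin(np.radians(-12.8)),np.cos(np.radians(-12.8)),0],[0,0,1]])
L=ly(X); m=(Z>63.5)&(Z<85)&(abs(L[...,0])<88)&(abs(L[...,1])<34)
b=L[m]; print('rake in lane: ',len(b),np.percentile(b,[1,50,99],axis=0).round(1))
bb=b[(b[:,0]<28)]; print('bar',np.polyfit(bb[:,0],bb[:,1],1) if len(bb)>20 else 0)
for n in('scene','top'):
    a,d,c=snap(n,n+'4.png'); X=cloud(c,d); h=cv2.cvtColor(a,cv2.COLOR_RGB2HSV); Z=X[...,2]
    L=ly(X); b=L[(Z>65)&(Z<85)&(abs(L[...,0])<88)&(abs(L[...,1])<34)]; print(n,np.percentile(b,[2,98],axis=0).round(1) if len(b) else 0)
    b=X[(abs(X[...,0]-660)<80)&(abs(X[...,1]-50)<100)&(Z>14)&(Z<35)&(h[...,1]>60)][:,:2].astype(np.float32); print('twigs',cv2.minAreaRect(b))
s=manip.read_state(); print(s['joints'].round(2))
q,c=kin.ik(np.array([661,50,200.]),Rdown(97-90+90),np.array([0.03,.5,1.3,0,1.3,0])); print(q.round(2),c)
E
```

```text
rake in lane:  2843 [[-75.1 -33.7  63.7]
 [ 20.8  -0.7  73.1]
 [ 76.2  22.9  77.8]]
bar [-0.03375399 -3.21118331]
scene [[-72.9 -25.5  65.2]
 [ 69.7  18.6  79.2]]
twigs ((660.7977905273438, 48.87355041503906), (27.741104125976562, 125.48582458496094), 7.347431659698486)
top [[-77.7 -32.7  65.2]
 [ 78.7  23.4  81.7]]
twigs ((660.9312133789062, 50.05293655395508), (23.96674919128418, 119.80480194091797), 7.437596321105957)
[0.58 0.45 1.3  0.   1.4  2.38]
[ 0.02  0.56  1.16  0.    1.42 -0.1 ] 1.0494994336363613e-23
```

View pics/scene4.png

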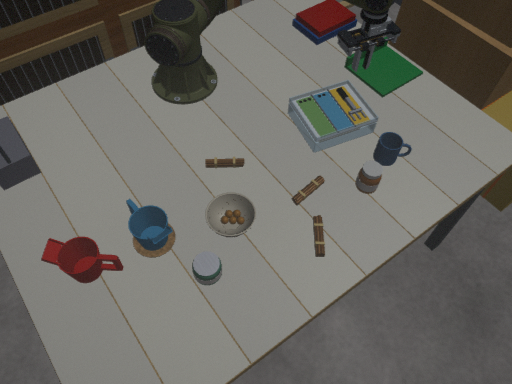

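jog_arm:
  plan: [0.012, -0.024, 0.0, 0, 0, 8.5, 0.025, -0.05, 0.0, 0, 0, 17, 0.037, -0.073, 0.0, 0, 0, 25.5, 0.05, -0.098, 0.0, 0, 0, 34, 0.063, -0.122, 0.0, 0, 0, 42.5, 0.076, -0.147, 0.0, 0, 0, 51, 0.089, -0.172, 0.0, 0, 0, 59.5, 0.1, -0.2, 0.0, 0, 0, 68, 0.115, -0.222, -0.01, 0, 0, 76.5, 0.127, -0.247, -0.02, 0, 0, 85, 0.14, -0.272, -0.02, 0, 0, 93.5, 0.152, -0.296, -0.02, 0, 0, 102, 0.165, -0.3215, -0.02, 0, 0, 110.2, 0.165, -0.3215, -0.02, 0, 0, 110.2, 0.165, -0.3215, -0.02, 0, 0, 110.2, 0.165, -0.3215, -0.02, 0, 0, 110.2]
  claw: 0.055

```text
clock: 27.6
eef_pos: [659.1, 50.1, 195.1]
eef_rot: [-3.138, -0.0, 1.699]
wrist_force: [-0.3, 0.5, 0.4]
finger_gap: 55.2
finger_force: 0.0
```

```bash
python3 - <<'E'
from plan import *
s=manip.read_state(); print(s['joints'].round(2),s['eef_pos'])
p,d,c=snap('wrist','w7.png'); X=cloud(c,d); h=cv2.cvtColor(p,cv2.COLOR_RGB2HSV); Z=X[...,2]
m=((Z>8)&(Z<40)&(h[...,1]>60)&(abs(X[...,0]-660)<90)&(abs(X[...,1]-50)<110)).astype(np.uint8)
k,l,st,_=cv2.connectedComponentsWithStats(m); i=1+st[1:,4].argmax(); b=X[l==i]
r=cv2.minAreaRect(b[:,:2].astype(np.float32)); print(st[i],r,np.percentile(b[:,2],98))
E
```

```text
[ 0.02  0.56  1.17 -0.    1.41 -0.11] [659.05420474  50.05445658 195.06369848]
[ 241  113   26  116 2770] ((659.35302734375, 50.22889709472656), (26.85287857055664, 126.29694366455078), 7.113371849060059) 25.32008840305629
```

jog_arm:
  plan: [0.001, 0, -0.05, 0, 0, 0, 0.001, 0, -0.1, 0, 0, 0, 0.001, 0, -0.14, 0, 0, 0, 0.001, 0, -0.165, 0, 0, 0, 0.001, 0, -0.18, 0, 0, 0, 0.001, 0, -0.188, 0, 0, 0, 0.001, 0, -0.1895, 0, 0, 0, 0.001, 0, -0.1895, 0, 0, 0, 0.001, 0, -0.1895, 0, 0, 0]

```text
clock: 28.55
eef_pos: [661.3, 49.3, 7.8]
eef_rot: [3.141, 0.0, 1.701]
wrist_force: [0.2, -0.3, 0.0]
finger_gap: 54.9
finger_force: 0.0
```

jog_arm:
  plan: [0, 0, 0, 0, 0, 0, 0, 0, 0, 0, 0, 0, 0, 0, 0, 0, 0, 0, 0, 0, 0, 0, 0, 0, 0, 0, 0, 0, 0, 0, 0, 0, 0, 0, 0, 0]
  claw: 0
  force: 25

```text
clock: 29.15
eef_pos: [660.6, 49.2, 6.5]
eef_rot: [-3.14, 0.0, 1.701]
wrist_force: [-0.2, -0.1, 1.9]
finger_gap: 25.3
finger_force: 25.0
```

```bash
python3 - <<'E'
from plan import *
s=manip.read_state(); print(s['eef_pos'],s['finger_gap'],go([464.2,242.8,s['eef_pos'][2]+150],Rdown(167.2)))
E
```

```text
[660.63092693  49.19040238   6.5147533 ] 25.331638403685158 (array([-0.1964,  0.1936,  0.15  ]), array([ 0.1, -0.1, 69.8]), 70)
```

jog_arm:
  plan: [0, 0, 0.04, 0, 0, 0, 0, 0, 0.09, 0, 0, 0, 0, 0, 0.13, 0, 0, 0, -0.03, 0.03, 0.15, 0, 0, 8.5, -0.055, 0.055, 0.15, 0, 0, 17, -0.08, 0.08, 0.15, 0, 0, 25.5, -0.105, 0.105, 0.15, 0, 0, 34, -0.13, 0.13, 0.15, 0, 0, 42.5, -0.155, 0.155, 0.15, 0, 0, 51, -0.18, 0.178, 0.15, 0, 0, 59.5, -0.1964, 0.1936, 0.15, 0, 0, 68, -0.1964, 0.1936, 0.15, 0, 0, 69.8, -0.1964, 0.1936, 0.15, 0, 0, 69.8, -0.1964, 0.1936, 0.15, 0, 0, 69.8]

```text
clock: 30.55
eef_pos: [464.3, 242.6, 156.4]
eef_rot: [-3.14, 0.0, 2.917]
wrist_force: [0.1, -0.4, -1.0]
finger_gap: 25.8
finger_force: 25.0
```

```bash
python3 - <<'E'
from plan import *
s=manip.read_state(); print(s['joints'].round(2),s['finger_gap'],go([464.4,242.8,67],Rdown(167.2)))
E
```

```text
[ 0.41  0.29  1.65 -0.    1.2  -0.93] 25.756691228373214 (array([ 0.0001,  0.0002, -0.0894]), array([ 0.1, -0. ,  0. ]), 0)
```

jog_arm:
  plan: [0, 0, -0.04, 0, 0, 0, 0, 0, -0.065, 0, 0, 0, 0, 0, -0.08, 0, 0, 0, 0, 0, -0.086, 0, 0, 0, 0, 0, -0.089, 0, 0, 0, 0, 0, -0.0898, 0, 0, 0, 0, 0, -0.0898, 0, 0, 0, 0, 0, -0.0898, 0, 0, 0]

```text
clock: 31.35
eef_pos: [464.5, 242.9, 67.3]
eef_rot: [-3.14, 0.001, 2.919]
wrist_force: [0.2, 0.7, -0.1]
finger_gap: 25.4
finger_force: 25.0
```

jog_arm:
  plan: [0, 0, 0, 0, 0, 0, 0, 0, 0, 0, 0, 0, 0, 0, 0, 0, 0, 0, 0, 0, 0, 0, 0, 0, 0, 0, 0.03, 0, 0, 0, 0, 0, 0.07, 0, 0, 0, 0, 0, 0.12, 0, 0, 0, 0, 0, 0.16, 0, 0, 0, -0.04, -0.1, 0.2, 0, 0, 0, -0.04, -0.2, 0.2, 0, 0, 0, -0.04, -0.3, 0.2, 0, 0, 0, -0.04, -0.3, 0.2, 0, 0, 0, -0.04, -0.3, 0.2, 0, 0, 0, -0.04, -0.3, 0.2, 0, 0, 0]
  claw: 0.04

```text
clock: 32.75
eef_pos: [424.2, -50.4, 266.4]
eef_rot: [-3.14, 0.001, 2.919]
wrist_force: [0.6, 0.1, 1.1]
finger_gap: 40.2
finger_force: 0.0
```

```bash
python3 - <<'E'
from plan import *
a=np.radians(-12.8); M=np.array([[np.cos(a),-np.sin(a),0],[np.sin(a),np.cos(a),0],[0,0,1]])
ims=[]
for n in('scene','top'):
    p,d,c=snap(n,n+'5.png'); X=cloud(c,d); Z=X[...,2]; h=cv2.cvtColor(p,cv2.COLOR_RGB2HSV)
    for nm,o in(('lane1',[494.9,371.2,0]),('lane3',[464,243,0])):
        L=(X-o)@M; b=L[(Z>66)&(Z<90)&(abs(L[...,0])<88)&(abs(L[...,1])<(31))]; print(n,nm,len(b),np.percentile(b,[2,50,98],axis=0).round(1).tolist(),cv2.minAreaRect(b[:,:2].astype(np.float32)))
    ims.append(p[...,::-1])
f=lambda i,x,y,w,h:cv2.convertScaleAbs(cv2.resize(i[y:y+h,x:x+w],(400,300),interpolation=cv2.INTER_CUBIC),alpha=1.4)
cv2.imwrite('pics/fin.png',np.vstack([np.hstack([f(ims[0],100,60,320,240),f(ims[1],90,140,320,240)]),np.hstack([f(ims[0],280,75,100,75),f(ims[1],100,190,100,75)])]))
E
```

```text
scene lane1 184 [[-70.8, -25.1, 66.3], [0.8, -5.3, 72.8], [63.7, 19.0, 79.7]] ((-1.0984573364257812, 2.96087646484375), (48.26028823852539, 148.7264404296875), 82.46720886230469)
scene lane3 271 [[-58.9, -16.2, 66.9], [3.8, -6.6, 80.1], [62.7, 11.9, 86.4]] ((-0.26499176025390625, 5.639070510864258), (130.41909790039062, 46.21889114379883), 0.20342062413692474)
top lane1 216 [[-74.1, -24.8, 66.3], [-2.1, -1.2, 73.7], [71.4, 25.5, 81.4]] ((5.035774230957031, 1.0728225708007812), (59.81048583984375, 164.08624267578125), 89.82032012939453)
top lane3 268 [[-63.6, -27.1, 66.3], [-0.5, -3.0, 81.1], [61.2, 18.0, 88.7]] ((0.8744659423828125, 0.3491954803466797), (60.17348861694336, 166.90682983398438), 89.49191284179688)
```

View pics/fin.png

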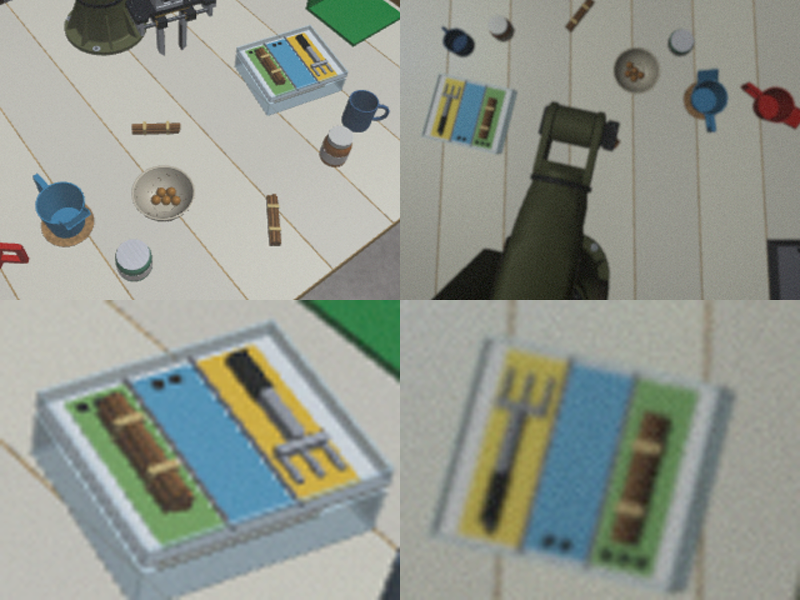

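```bash
python3 -c "
from cell import manip
print(manip.sign_off())"
```

```text
the job is handed in; nothing more can be done
None
```

The job is handed in: all five treat balls are in the bowl, the empty blue jug stands upright on its mat, the rake lies in the one-dot lane and the twigs in the three-dot lane; the two-dot lane is empty because there was no brush on the bench.

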